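Fish the long spatula out from under the cup board

ROBOT

A 7-joint arm with a two-finger parallel gripper is mounted at the origin on the work surface. World frame = base frame: x ahead of the robot, y to its left, z up, the work surface at z = 0. Lengths are in m, angles in rad, forces in N, time in s.
With the tool pointing down it reaches from about 0.425 to 0.875 m from the base axis. Payload 4.7 kg.
Tool frame: the origin (TCP) lies at the centre of the arm's flange, where the gripper is bolted on; the fingertips stand 173 mm ahead of it and the grasp point (between the pads) lies 155 mm ahead of it (arm.tip_reach is the distance from the TCP to the fingertips, in m); z points along the fingers, y is the line along which they close (so a half turn about z gives the same grasp; the last joint's range is limited). The gripper opens to 85 mm and grips with 20 to 120 N. Pads are 22 mm wide; open, the fingers measure 114 mm over their backs; the gripper's body (76 mm by 85 mm) begins 54 mm behind the grasp point. The pads swing forward as they close: fully open they stand 13 mm farther back than shut.
Start: joints at [-1.184, 0.321, -0.07, 1.45, 0.023, 1.371, -0.057], TCP at [0.237, 0.605, 0.405] pointing down, gripper open.
Joint ranges: [-2.86, 2.86], [-0.3, 2.09], [-1.38, 1.24], [0.06, 2.45], [-1.56, 4.7], [0.09, 2.05], [-2.69, 2.69]. Speed limits (rad/s): [2.57, 2.57, 3.14, 3.14, 3.14, 3.14, 3.14].

INTERFACE

Orientations are given as a rotation vector (axis times angle).
In Python, from station import readout, imaging, workorder, nets, arm gives the robot as it stands.
- The arm moves only by the tool play_rows, never from a script. Its argument "targets" is a list of rows, each a list of 7 numbers: the closure in counts, from 0 (fully open) to 255 (shut), then the shift along the world's x, y, z in mm, then the turn, a rotation vector about the world's x, y, z in rad. A call has 1 to 20 rows; each row is the pose to reach, as a shift and turn from the pose commanded when the call began; what a row does not reach only later rows make up. A row lasts 1/10 s, in which the tool goes at most 50 mm and 8.59 degrees, less where a joint would pass 70% of its speed; a pose out of reach is approached as far as the arm can. A call with a gripper value outside its range is refused whole. The fingers move at their own pace and stop on an object; the grip force is fixed at half the most. Time passes only in rows, so rows that repeat a pose let the fingers close. It gives the time, the measured TCP pose, the force, the opening and the grip force at its end, in the units of the state.
- readout.get_obs(): the state, without advancing time (a new reading comes with each control period).
- imaging.read_camera(name): name is "scene" or "side" or "wrist"; returns a dict with "color" (420x560x3 uint8, red, green, blue), "fx", "fy", "cx", "cy" (pixels), "rvec" (rotation vector, rad) and "tvec" (3), from world to camera coordinates, as OpenCV has them. Camera axes: x right, y down, z forward; pixel columns grow to the right and rows downward; lengths in m; the calibration is good to about 2 mm. A picture is of the moment at which its call begins. There is no depth.
- workorder.job_done(): hands the job in; it is judged then, once.
Trained networks look in the newest picture that a camera, given by its name, has taken for a name from the list of things; names that differ only in an ending like _2 or _b are one class to them, and where a whole thing is asked for, a point or a joint stands for the part that bears it (a point fixed in the world has none). Each returns a list of dicts, best first, with "conf" (0 to 1); they miss things now and then, are a little off and sometimes report something else, mostly with a low value. They report only what shows in the picture. A call takes as long as a camera call. They do not tell look-alikes from the thing itself.
- nets.spot_in(camera, target): "position" ([column, row] in pixels, amid what is visible of it).
- nets.spot_point(camera, target): "position" ([column, row] in pixels: a listed point, or the origin of a listed thing).
The state is a dict: "time_s": time; "joints": joint angles; "joint_velocities": joint speeds; "effort": joint torques, N m; "position": TCP position; "tool_rot": TCP orientation; "ft_force": force on the tool from outside, world axes, zero at the start; "torque": the same for the moment, N m; "width": finger opening in m; "gripper_force": force on a finger pad.
Only numpy, scipy, OpenCV 4.12 (cv2) and the standard library are available. Lean on these libraries where they do the work, as an engineer would, in place of code of your own. Each camera call takes 0.05 s, during which the arm holds its last target. There are 200 camera calls.

TASK

A long black spatula has slid along the bottom of the steel utensil pan until its blade lies under the wooden board that is laid across the pan with clean cups standing on it. Take it by the handle, draw it out at a slant through the gap between board and pan end, handle first, without shifting the board or the cups or disturbing the pitcher and tamper. Finish while still holding it in the gripper, still and touching nothing else, the whole spatula raised well clear (at least 5 cm) above the rim of the pan.

Things in the scene. Friction and masses are not known exactly. Their poses are not given: they have to be found in the camera images.
- pan: open rectangular steel pan fixed on the counter, sizes in mm: 265 (x) by 325 (y) over the rim, 65 high; origin under its centre, z up. Inside 240 by 300, upright walls 4 thick, a level 12.5 wide rim on top, inner floor 4 above the counter. Long side (y) across the robot's front, turned up to 0.4 rad. The gap is at its +y end, to the robot's left
- board: loose wooden board lying level on the pan's rim, 290 (x) by 205 (y) by 15 thick, 0.62 kg, axes parallel to the pan's; origin at the centre of its underside, 65 above the counter. It covers the -y part of the pan and overhangs the rim
- board_edge (a point): middle of the board's lower edge on the gap side, at (0, 102.5, 0) in the board's frame, 65 above the counter. From here to the inside of the pan's end wall (pan y = +150) the pan is open: a gap 140 to 158 long (varies) and 240 wide
- spatula: loose rigid black nylon spatula, 0.09 to 0.14 kg, 270 long along its y, lying flat on the pan floor; origin mid-length on the underside, z up. Handle y = -15 to 135, 22 wide (x), 14 thick (z); neck y = -50 to -10, 14 wide, 10 thick; blade y = -135 to -43, 55 wide, 5 thick. The last 120 to 150 of the handle lies open in the gap, the rest under the board
- handle_end (a point): centre of the handle's end face, at (0, 135, 7) in the spatula's frame
- blade_tip (a point): centre of the blade's end edge, at (0, -135, 2.5) in the spatula's frame
- cup1: white cup standing upside down on the board, 86 across at the mouth, 60 high, small loop handle reaching 67 from the axis; origin at the centre of its underside (the mouth), z up. Its axis is at least 130 back from the board's gap edge
- cup2: the other cup, the same in all respects
- pitcher: loose steel milk pitcher, 86 across, 100 high, loop handle reaching 72 from the axis, on the counter to the robot's right of the pan; origin at the centre of its underside
- tamper: loose steel coffee tamper, 58 across, 82 high, standing on the counter to the robot's left of the pan; origin at the centre of its underside
There are look-alikes about, which are no part of the job. Leave any blue or green look-alike of the pitcher alone.

How it is judged:
By the outcome, as a careful person would: the job done as asked, in the order asked, and still so for the second after the job is handed in, while the arm keeps its last pose, push and grip.
It also fails if it takes over 35 s, if anything falls off the work surface, if the arm or the gripper's body presses on something with over 40 N, if the wrist force passes 120 N, or if a joint passes its speed limit or range.

## Working session

There is one attempt and no reset: what is moved stays moved. The work goes in short steps, Python scripts to look and compute and a tool call to move; the robot and the scene stay as the last step left them, time stands still between calls to the robot, and variables do not carry over. Pictures are saved under pics/ and viewed, at most 10 in all, crops included, and the job is handed in when it is done.

Besides the shell and the picture viewer there is one more tool, called after "Call:" as name(argument=value, ...) on one line, values as JSON. play_rows: Moves the arm, as the interface text tells. Its arguments: {"type":"object","properties":{"targets":{"type":"array","items":{"type":"array","items":{"type":"number"}}}},"required":["targets"]}

```bash
mkdir -p pics
cat > h.py <<'E'
import numpy as np, cv2
from station import readout, imaging, workorder, nets, arm
def cam(n):
    c=imaging.read_camera(n); c['R']=cv2.Rodrigues(np.array(c['rvec'],float))[0]; c['t']=np.array(c['tvec'],float); return c
def onz(c,p,z):
    d=c['R'].T@np.array([(p[0]-c['cx'])/c['fx'],(p[1]-c['cy'])/c['fy'],1]); o=-c['R'].T@c['t']
    return o+d*(z-o[2])/d[2]
def proj(c,P):
    q=(c['R']@np.atleast_2d(P).T).T+c['t']; return np.c_[q[:,0]/q[:,2]*c['fx']+c['cx'],q[:,1]/q[:,2]*c['fy']+c['cy']]
def save(c,n,box=None,s=1):
    im=c['color'][:,:,::-1]
    if box: im=im[box[1]:box[3],box[0]:box[2]]
    cv2.imwrite('pics/'+n,cv2.resize(im,None,fx=s,fy=s,interpolation=cv2.INTER_CUBIC))
E
python3 - <<'E'
from h import *
np.set_printoptions(precision=3,suppress=True)
Z={'board_edge':.065,'handle_end':.011,'pan':0,'spatula':.004,'cup1':.08,'pitcher':0,'tamper':0,'board':.065}
ims=[]
for n in ['scene','side','wrist']:
    c=cam(n); ims.append(c['color']); print(n,'cam at',-c['R'].T@c['t'])
    for k,z in Z.items():
        for r in nets.spot_point(n,k)[:3]: print(' ',k,np.round(r['position']),round(r['conf'],2),onz(c,r['position'],z))
cv2.imwrite('pics/a.png',cv2.resize(np.hstack(ims[:2]),(800,300))[:,:,::-1]); cv2.imwrite('pics/w.png',ims[2][:,:,::-1])
cv2.imwrite('pics/s.png',ims[0][:,:,::-1])
o=readout.get_obs(); print(o)
E
```

```text
scene cam at [1.222 0.467 1.252]
  board_edge [269. 200.] 0.79 [ 0.56  -0.117  0.065]
  handle_end [305. 224.] 0.75 [0.532 0.003 0.011]
  handle_end [182. 148.] 0.2 [ 0.546 -0.532  0.011]
  pan [271. 210.] 0.93 [ 0.55 -0.12  0.  ]
  spatula [268. 211.] 0.68 [ 0.562 -0.123  0.004]
  cup1 [218. 194.] 0.71 [ 0.65  -0.251  0.08 ]
  cup1 [248. 165.] 0.64 [ 0.503 -0.254  0.08 ]
  pitcher [228. 139.] 0.76 [ 0.405 -0.438  0.   ]
  pitcher [184. 150.] 0.75 [ 0.542 -0.525  0.   ]
  pitcher [198. 118.] 0.57 [ 0.392 -0.604  0.   ]
  tamper [421. 316.] 0.81 [0.574 0.434 0.   ]
  tamper [244. 164.] 0.19 [ 0.457 -0.315  0.   ]
  board [242. 187.] 0.64 [ 0.574 -0.219  0.065]
side cam at [-0.133  1.019  1.039]
  handle_end [290. 236.] 0.4 [0.522 0.01  0.011]
  handle_end [305. 211.] 0.21 [ 0.557 -0.141  0.011]
  pan [306. 212.] 0.64 [ 0.555 -0.151  0.   ]
  spatula [303. 216.] 0.45 [ 0.553 -0.122  0.004]
  spatula [336. 188.] 0.34 [ 0.541 -0.358  0.004]
  cup1 [334. 190.] 0.52 [ 0.491 -0.242  0.08 ]
  pitcher [393. 170.] 0.96 [ 0.402 -0.628  0.   ]
  pitcher [376. 190.] 0.57 [ 0.397 -0.44   0.   ]
  tamper [195. 308.] 0.98 [0.578 0.436 0.   ]
  board [313. 188.] 0.63 [ 0.574 -0.228  0.065]
wrist cam at [0.175 0.632 0.374]
{'time_s': 1.35, 'joints': array([-1.184,  0.321, -0.07 ,  1.45 ,  0.023,  1.371, -0.057]), 'joint_velocities': array([ 0.001,  0.   , -0.001, -0.   , -0.001,  0.001, -0.001]), 'effort': array([  0.   , -49.34 ,  -0.381, -31.457,   0.013,   0.002,  -0.   ]), 'position': array([0.237, 0.605, 0.405]), 'tool_rot': array([0.582, 3.087, 0.   ]), 'ft_force': array([0.429, 0.063, 0.611]), 'torque': array([-0.034, -0.007, -0.017]), 'gripper_force': 0.0, 'width': 0.08509134881364783}
```

View pics/s.png

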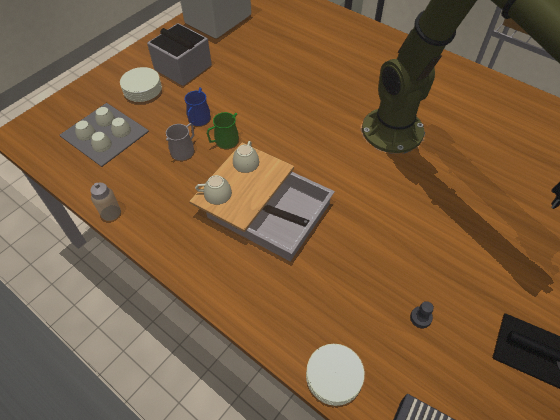

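View pics/a.png

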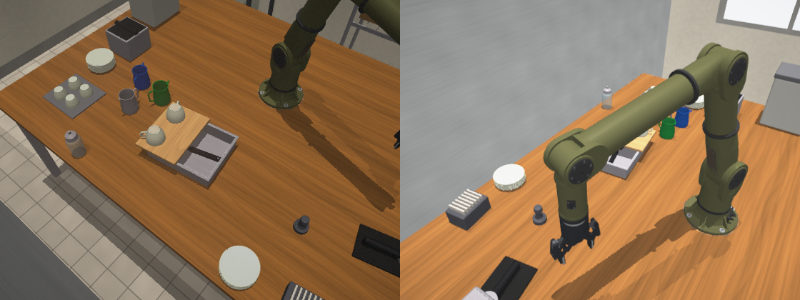

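Scene picture: the wanted spatula is the black handle in the pan at (265–308, 206–222). The black items that could be mistaken for it are in the grey bin at (178,40) and on the black tray at (530,350). The cups on the board are at (218,188) and (246,157), and the tamper is at (423,314). I'm going above the handle for a close look.

Call:
play_rows(targets=[[0,303,-641,-20,0,0,-0.956],[0,303,-641,-20,0,0,-0.956],[0,303,-641,-20,0,0,-0.956],[0,303,-641,-20,0,0,-0.956],[0,303,-641,-20,0,0,-0.956],[0,303,-641,-20,0,0,-0.956],[0,303,-641,-20,0,0,-0.956],[0,303,-641,-20,0,0,-0.956],[0,303,-641,-20,0,0,-0.956],[0,303,-641,-20,0,0,-0.956],[0,303,-641,-20,0,0,-0.956],[0,303,-641,-20,0,0,-0.956],[0,303,-641,-20,0,0,-0.956],[0,303,-641,-20,0,0,-0.956],[0,303,-641,-20,0,0,-0.956],[0,303,-641,-20,0,0,-0.956],[0,303,-641,-20,0,0,-0.956],[0,303,-641,-20,0,0,-0.956]])

```text
time_s: 3.15
position: [0.5395, -0.0334, 0.3847]
tool_rot: [-1.932, -2.476, -0.001]
ft_force: [-0.1, 0.2, 1.3]
width: 0.0853
gripper_force: 0.0
```

Run:
```python
from h import *
np.set_printoptions(precision=4,suppress=True)
c=cam('wrist'); np.save('c1.npy',c,allow_pickle=True)
for k,z in {'board_edge':.065,'handle_end':.011,'pan':0,'spatula':.004}.items():
    for r in nets.spot_point('wrist',k)[:2]: print(k,np.round(r['position']),round(r['conf'],2),onz(c,r['position'],z))
save(c,'w1.png'); o=readout.get_obs(); print(o['time_s'],o['position'],o['tool_rot'],-c['R'].T@c['t'])
```

```text
board_edge [277. 292.] 0.96 [ 0.5562 -0.1183  0.065 ]
handle_end [279. 142.] 0.65 [0.5254 0.0095 0.011 ]
pan [282. 270.] 0.85 [ 0.5625 -0.1252  0.    ]
spatula [282. 268.] 0.79 [ 0.5612 -0.1212  0.004 ]
3.4 [ 0.5396 -0.0347  0.3848] [-1.9349 -2.4749 -0.0008] [0.5242 0.034  0.3544]
```

View pics/w1.png

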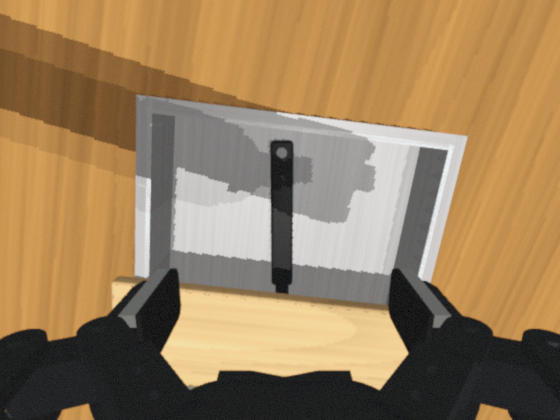

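Wrist picture: the handle is a clean vertical strip from (282,142) to (282,285) with only the neck disappearing under the board edge (row ~292). The pan's end rim runs (137,96)–(466,136). So the choice is confirmed: black handle in the steel pan.

Run:
```python
from h import *
np.set_printoptions(precision=4,suppress=True)
c=np.load('c1.npy',allow_pickle=True).item()
g=c['color'].astype(int).sum(2)
rows=range(160,280,20)
L=[]
for r in rows:
    x=np.where(g[r,250:320]<150)[0]+250; L.append([(x.min()+x.max())/2,r,x.max()-x.min()+1])
print(np.array(L))
A=onz(c,[L[0][0],142],.018);B=onz(c,[L[-1][0],285],.018); d=A-B; print(A,B,np.linalg.norm(d),np.degrees(np.arctan2(-d[0],d[1])))
P=onz(c,[137,96],.065);Q=onz(c,[466,136],.065);d=P-Q;print('rim',P,Q,np.linalg.norm(d),np.degrees(np.arctan2(d[1],d[0])))
e1=onz(c,[115,278],.08);e2=onz(c,[400,307],.08);d=e1-e2;print('board top edge',e1,e2,np.degrees(np.arctan2(d[1],d[0])))
from scipy.spatial.transform import Rotation as R
print(R.from_rotvec(readout.get_obs()['tool_rot']).as_matrix())
```

```text
[[281.5 160.   22. ]
 [281.  180.   21. ]
 [281.5 200.   20. ]
 [272.  220.    1. ]
 [273.  240.    1. ]
 [290.  260.    1. ]]
[0.5279 0.0101 0.018 ] [ 0.5723 -0.1315  0.018 ] 0.14844547010863077 17.417197336465655
rim [0.4091 0.0203 0.065 ] [0.6706 0.0543 0.065 ] 0.26364707314029845 -172.5996440555137
board top edge [ 0.4167 -0.1309  0.08  ] [ 0.6623 -0.0982  0.08  ] -172.4016214575537
[[-0.2413  0.9704  0.0002]
 [ 0.9704  0.2413  0.0004]
 [ 0.0004  0.0003 -1.    ]]
```

Call:
play_rows(targets=[[0,0,0,-40,0,0,0],[0,0,0,-80,0,0,0],[0,0,0,-120,0,0,0],[0,0,0,-150,0,0,0],[0,0,0,-175,0,0,0],[0,0,0,-190,0,0,0],[0,0,0,-200,0,0,0],[0,0,0,-205,0,0,0],[0,0,0,-205,0,0,0],[0,0,0,-205,0,0,0],[255,0,0,-205,0,0,0],[255,0,0,-205,0,0,0],[255,0,0,-205,0,0,0],[255,0,0,-205,0,0,0],[255,0,0,-205,0,0,0],[255,0,0,-205,0,0,0],[255,0,0,-205,0,0,0],[255,0,0,-205,0,0,0]])

```text
time_s: 5.2
position: [0.5401, -0.0357, 0.1802]
tool_rot: [1.937, 2.473, 0.001]
ft_force: [-0.7, 0.3, 5.8]
width: 0.0204
gripper_force: 60.8
```

Call:
play_rows(targets=[[255,0.9,-3.5,5,0.0194,0.0048,0],[255,1.7,-7,9.8,0.0388,0.0097,0],[255,3.6,-14.4,18.8,0.0776,0.0193,0],[255,5.5,-22,27.5,0.1164,0.029,0],[255,7.5,-30,36,0.1553,0.0386,0],[255,9.5,-38.2,44,0.1941,0.0483,0],[255,11.4,-45.7,50.5,0.228,0.0567,0],[255,11.4,-45.7,50.5,0.228,0.0567,0],[255,11.4,-45.7,50.5,0.228,0.0567,0],[255,11.4,-45.7,50.5,0.228,0.0567,0]])

```text
time_s: 6.2
position: [0.5508, -0.0807, 0.2297]
tool_rot: [-1.817, -2.321, -0.213]
ft_force: [-1.0, -0.2, -0.3]
width: 0.0201
gripper_force: 60.0
```

Run:
```python
from h import *
np.set_printoptions(precision=4,suppress=True)
c=cam('wrist'); im1=c['color']; d=cam('side'); e=cam('scene')
x=cv2.resize(d['color'][150:290,220:360],(420,420),interpolation=cv2.INTER_CUBIC)
y=cv2.resize(e['color'][150:290,200:340],(420,420),interpolation=cv2.INTER_CUBIC)
cv2.imwrite('pics/t.png',cv2.resize(np.hstack([im1,x,y]),(800,240))[:,:,::-1])
cv2.imwrite('pics/t2.png',np.hstack([cv2.resize(x,(400,400)),cv2.resize(y,(400,400))])[:,:,::-1])
for k in ['board_edge','cup1']:
  for r in nets.spot_point('scene',k)[:2]: print(k,np.round(r['position']),r['conf'])
o=readout.get_obs(); print(o['time_s'],o['position'],o['tool_rot'],o['ft_force'],o['torque'],o['width'])
```

```text
board_edge [269. 199.] 0.85
cup1 [218. 193.] 0.83
cup1 [246. 168.] 0.64
6.45 [ 0.5511 -0.0808  0.2301] [-1.817  -2.3221 -0.2138] [-0.5754  0.4624 -1.8997] [-0.247  -0.0531 -0.0324] 0.019935809038228763
```

View pics/t.png

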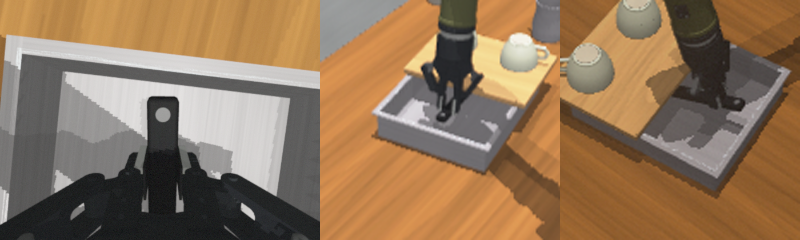

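View pics/t2.png

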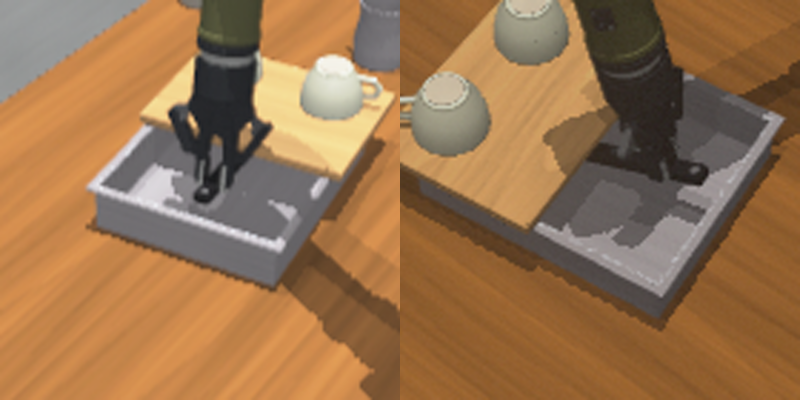

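The handle is raised in the grip with its end showing at wrist (163,98), and the board and cups are unmoved at the same pixels. I'll check whether the handle pitched in the grip.

Run:
```python
from h import *
from scipy.spatial.transform import Rotation as R
np.set_printoptions(precision=4,suppress=True)
c=cam('wrist'); o=readout.get_obs(); M=R.from_rotvec(o['tool_rot']).as_matrix(); p=o['position']
for pitch in [0,3,6,10]:
    t=np.radians(pitch); P=[]
    for s in (11,-11): P.append(p+M@np.array([.046*np.cos(t),s/1000,.162+.046*np.sin(t)]))
    print(pitch,proj(c,np.array(P)))
g=c['color'].astype(int).sum(2); print([ (r,int((g[r,250:320]<170).sum())) for r in range(150,200,4)])
for r in (176,184): x=np.where(g[r,230:340]<170)[0]+230; print(r,x.min(),x.max())
print(M)
```

```text
0 [[308.8594 179.0657]
 [250.6447 179.0419]]
3 [[308.4278 178.1278]
 [251.2203 178.1043]]
6 [[308.0059 177.5435]
 [251.7826 177.5203]]
10 [[307.4601 177.2865]
 [252.5098 177.2638]]
[(150, 0), (154, 0), (158, 0), (162, 0), (166, 0), (170, 44), (174, 50), (178, 54), (182, 50), (186, 52), (190, 32), (194, 26), (198, 25)]
176 259 310
184 258 311
[[-0.2336  0.9707 -0.0565]
 [ 0.944   0.2404  0.2259]
 [ 0.2328 -0.0006 -0.9725]]
```

```bash
python3 - <<'E'
from h import *
from scipy.spatial.transform import Rotation as R
np.set_printoptions(precision=4,suppress=True)
c=cam('wrist'); o=readout.get_obs(); M=R.from_rotvec(o['tool_rot']).as_matrix(); p=o['position']
g=c['color'].astype(int).sum(2)
for r in range(172,300,8):
    row=g[r]; print(r,[int(v) for v in row[246:322:4]])
for n in ('side','scene'):
    d=cam(n)
    for t in (0,6,12):
        a=np.radians(t); print(n,t,proj(d,p+M@np.array([.046*np.cos(a),0,.162+.046*np.sin(a)])))
    print(nets.spot_point(n,'handle_end')[:1])
    save(d,n+'2.png',(270,185,340,245) if n=='side' else (270,185,340,245),10)
E
python3 -c "
import cv2,numpy as np
cv2.imwrite('pics/z.png',cv2.resize(np.hstack([cv2.imread('pics/side2.png'),cv2.imread('pics/scene2.png')]),(800,343)))"
```

```text
172 [655, 618, 643, 595, 72, 77, 101, 106, 93, 91, 83, 99, 103, 76, 99, 75, 374, 674, 671]
180 [619, 607, 606, 119, 147, 152, 146, 170, 155, 168, 150, 156, 167, 169, 173, 161, 131, 637, 666]
188 [601, 607, 595, 101, 153, 141, 167, 158, 178, 342, 385, 217, 175, 168, 165, 140, 123, 663, 665]
196 [606, 607, 597, 153, 148, 163, 152, 466, 474, 475, 476, 472, 472, 198, 180, 161, 125, 667, 662]
204 [618, 604, 592, 145, 150, 163, 156, 467, 469, 470, 471, 466, 475, 239, 167, 146, 108, 665, 656]
212 [602, 601, 597, 189, 133, 155, 155, 160, 271, 441, 465, 354, 168, 153, 156, 160, 116, 664, 656]
220 [644, 600, 594, 181, 145, 164, 159, 148, 155, 167, 154, 157, 160, 168, 163, 151, 111, 666, 656]
228 [655, 601, 595, 237, 126, 147, 156, 153, 152, 162, 152, 158, 162, 162, 154, 161, 117, 659, 657]
236 [384, 591, 598, 244, 130, 154, 159, 152, 159, 160, 153, 153, 154, 169, 166, 149, 148, 615, 653]
244 [378, 377, 408, 161, 138, 155, 148, 161, 155, 148, 154, 172, 159, 151, 164, 145, 118, 365, 384]
252 [374, 375, 384, 181, 124, 147, 143, 148, 145, 148, 150, 149, 152, 156, 159, 144, 116, 369, 381]
260 [345, 345, 345, 86, 115, 142, 140, 144, 149, 150, 156, 109, 134, 139, 149, 105, 47, 299, 333]
268 [345, 342, 239, 84, 74, 77, 87, 60, 78, 84, 79, 96, 110, 120, 70, 76, 70, 165, 313]
276 [348, 340, 74, 93, 60, 79, 68, 61, 74, 85, 74, 81, 70, 44, 59, 60, 71, 57, 310]
284 [340, 272, 69, 60, 59, 80, 67, 58, 76, 70, 81, 60, 77, 69, 93, 52, 54, 69, 233]
292 [297, 86, 61, 66, 69, 87, 96, 62, 68, 86, 52, 73, 76, 79, 64, 81, 83, 76, 82]
side 0 [[290.0748 217.3276]]
side 6 [[289.9732 218.5397]]
side 12 [[289.9201 219.68  ]]
[{'position': [289.1, 217.5], 'conf': 0.61}]
scene 0 [[305.0761 209.6288]]
scene 6 [[305.2882 210.6373]]
scene 12 [[305.3461 211.5972]]
[{'position': [306.3, 212.6], 'conf': 0.48}]
```

View pics/z.png

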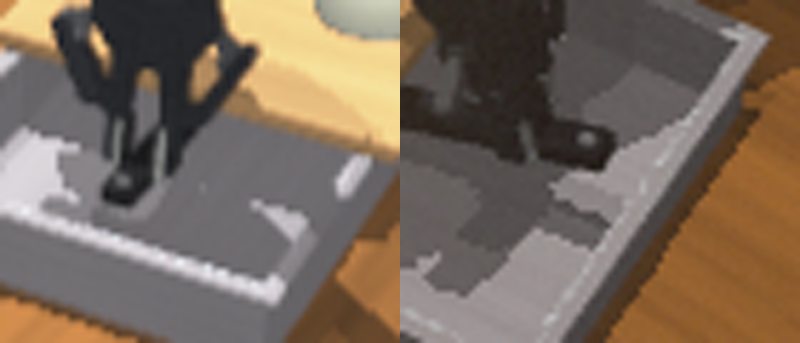

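The handle width is constant at about 53 px along its length, so it hasn't pitched in the grip. Slant and clearances are as planned, so I'm drawing it out along its axis.

Call:
play_rows(targets=[[255,-1.9,7.6,1.9,0,0,0],[255,-4.7,18.9,4.7,0,0,0],[255,-8.2,33,8.1,0,0,0],[255,-11.7,47.2,11.6,0,0,0],[255,-15.2,61.4,16.1,0,0,0],[255,-18.7,75.5,21.1,0,0,0],[255,-22.2,89.7,26.1,0,0,0],[255,-25.7,103.8,31.1,0,0,0],[255,-29.2,118,36.1,0,0,0],[255,-32.7,132.2,40.6,0,0,0],[255,-36.2,146.3,45,0,0,0],[255,-39.7,160.5,49.6,0,0,0],[255,-43.2,174.6,55,0,0,0],[255,-45.6,184,60,0,0,0],[255,-45.6,184,60,0,0,0],[255,-45.6,184,60,0,0,0]])

```text
time_s: 8.35
position: [0.5055, 0.1026, 0.2904]
tool_rot: [-1.818, -2.322, -0.214]
ft_force: [0.3, -0.3, -0.2]
width: 0.0198
gripper_force: 60.0
```

Run:
```python
from h import *
d=cam('side'); e=cam('scene')
cv2.imwrite('pics/p.png',np.hstack([cv2.resize(a[140:290,190:340],(400,400),interpolation=cv2.INTER_CUBIC) for a in (d['color'],e['color'])])[:,:,::-1])
o=readout.get_obs(); print(o['time_s'],o['position'],o['ft_force'],o['width'])
for k in ['board_edge','cup1','blade_tip']:
  for r in nets.spot_point('scene',k)[:2]: print(k,np.round(r['position']),r['conf'])
```

```text
8.45 [0.50559887 0.10185491 0.29003168] [-0.3908094  -0.03077567 -0.61539902] 0.02034838434740344
board_edge [266. 198.] 0.98
cup1 [246. 163.] 0.95
cup1 [220. 193.] 0.81
blade_tip [286. 204.] 0.74
```

View pics/p.png

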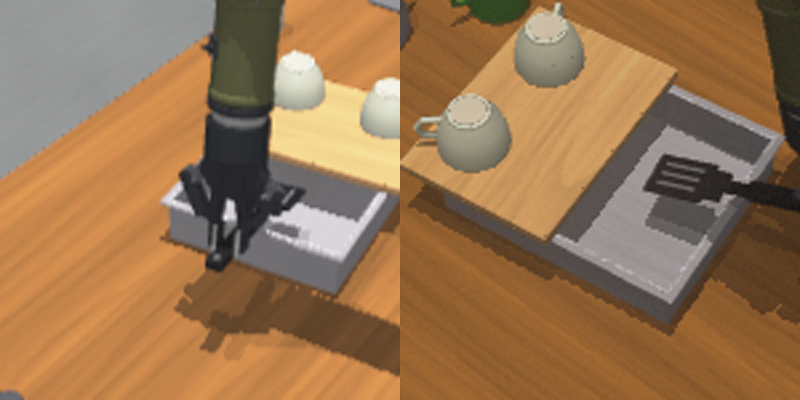

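The blade is fully out of the board's shadow (tip at scene px ≈ (286,204)), and the board and cups are undisturbed. Next I lift it clear, so the tip goes from about 0.065 to 0.19 m.

Call:
play_rows(targets=[[255,0,2,10,0,0,0],[255,0,5,28,0,0,0],[255,0,8,48,0,0,0],[255,0,10,68,0,0,0],[255,0,10,88,0,0,0],[255,0,10,105,0,0,0],[255,0,10,118,0,0,0],[255,0,10,125,0,0,0],[255,0,10,125,0,0,0],[255,0,10,125,0,0,0],[255,0,10,125,0,0,0],[255,0,10,125,0,0,0],[255,0,10,125,0,0,0],[255,0,10,125,0,0,0]])

```text
time_s: 10.0
position: [0.5055, 0.1126, 0.415]
tool_rot: [-1.818, -2.321, -0.214]
ft_force: [0.5, -0.2, -1.5]
width: 0.0201
gripper_force: 60.1
```

Run:
```python
from h import *
from scipy.spatial.transform import Rotation as R
o=readout.get_obs(); M=R.from_rotvec(o['tool_rot']).as_matrix()
tip=o['position']+M@np.array([-.224,0,.1745]); print(o['time_s'],o['position'],o['width'],o['gripper_force'],'tip',tip)
for n in ('scene','side'):
    e=cam(n); print(n,'pred',proj(e,tip))
    for k in ['board_edge','cup1','blade_tip','tamper','pitcher']:
        print(k,[(np.round(r['position']),round(r['conf'],2)) for r in nets.spot_point(n,k)[:3]])
    if n=='scene': save(e,'f.png',(150,90,450,340),2.4)
```

```text
10.0 [0.50552426 0.11264315 0.41495768] 0.02012801763475681 60.056869983673096 tip [ 0.54781687 -0.05948359  0.19312448]
scene pred [[286.51636157 180.60698058]]
board_edge [(array([269., 197.]), 0.95)]
cup1 [(array([244., 165.]), 0.84), (array([216., 192.]), 0.84)]
blade_tip []
tamper [(array([418., 316.]), 0.85)]
pitcher [(array([227., 139.]), 0.78), (array([196., 116.]), 0.76), (array([182., 150.]), 0.7)]
side pred [[295.89160993 181.90365307]]
board_edge [(array([301., 206.]), 0.59), (array([283., 192.]), 0.56)]
cup1 [(array([333., 189.]), 0.66), (array([299., 171.]), 0.58)]
blade_tip [(array([293., 180.]), 0.66)]
tamper [(array([196., 311.]), 0.87)]
pitcher [(array([394., 171.]), 0.79), (array([376., 190.]), 0.71), (array([353., 168.]), 0.56)]
```

View pics/f.png

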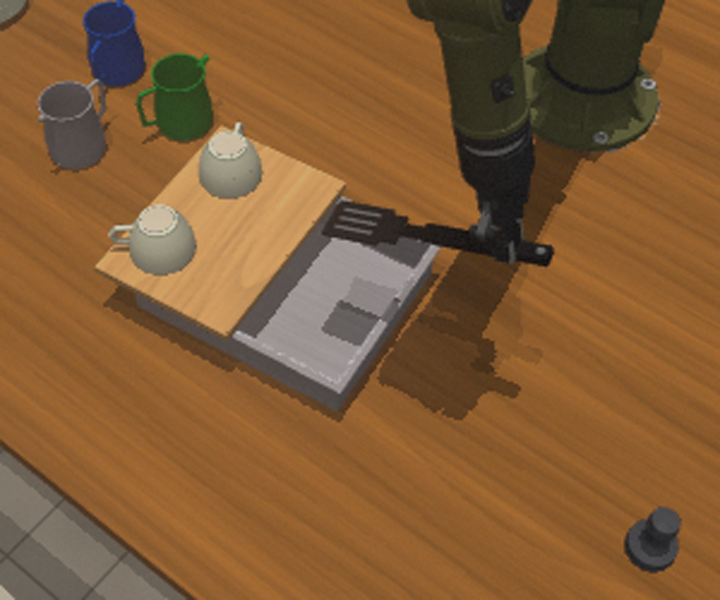

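The spatula hangs clear in the gripper (blade tip at crop (328,222), about 0.19 m high). The cups, board, pitcher and tamper haven't moved.

```bash
python3 -c "
from station import workorder; print(workorder.job_done())"
```

```text
the job is handed in; nothing more can be done
None
```

The spatula was drawn out handle first and is held still in the gripper, its lowest point about 0.19 m up (about 12 cm above the pan rim), with the board, cups, pitcher and tamper unmoved in the final pictures; the job was handed in at about 10 s of the 35 s limit.

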